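# Scoop stray vials from under a ledge

## Task

Two small glass vials have rolled under the clear low ledge. Slide the flat scoop in under the ledge's front lip along the bench, gather both vials into its pan, draw it out and set it, with both vials still lying in it, down flat in the shallow tray and let go. Do not touch the vials with the gripper, and leave everything else where it stands.

Things in the scene. Friction and masses are not known exactly. Their poses are not given: they have to be found in the camera images.
- scoop_grip (a point): Centre of the black handle of the loose steel flat scoop (0.13 to 0.2 kg), which starts flat on the bench. +x runs along the handle toward the pan and its thin front edge, +y across, +z up. The handle is a level bar 92 mm long in x, 16 mm wide in y, 24 mm high, its centre 44 mm above the scoop's underside. The pan's front edge is 147 mm ahead (+x) of this point.
- scoop_pan (a point): Middle of the scoop's pan, 110 mm ahead of scoop_grip, 12 mm above the underside, same axes. Pan 75 mm in x, 142 mm in y outside, 136 mm between its 14 mm side walls; 22 mm back wall toward the handle; slippery floor 1.5 mm thick. The front 9 mm slope up from the thin edge to a crest 4 mm above the underside, which keeps a vial in once it is over it.
- ledge_lip (a point): Point on the bench below the middle of the front lip of the fixed ledge. +x runs in under the ledge, +y to the left along the lip, +z up. The lip's lower edge is 40 mm above the bench. An upright aluminium stop plate, 172 mm wide and parallel to the lip, stands with its face 75 mm behind (+x) this point; a vial pushed up against it climbs over the scoop's front edge as that edge comes up to the plate.
- vial_a_mid (a point): Middle of a small glass vial with a screw cap, 21 mm diameter, 50 mm long, about 11 to 20 g, lying on its side under the ledge roughly parallel to the lip. Its own z axis is the vial's length. It rolls freely.
- vial_b_mid (a point): Middle of a second vial of the same size, lying under the ledge to the left (+y) of the first, their middles 56 to 68 mm apart along the lip, so that one stroke of the scoop, centred between them, takes both.
- vial_a: The first vial (origin at the centre of its flat bottom).
- vial_b: The second vial (origin at the centre of its flat bottom).
- scoop: The scoop as a whole; origin on its underside, below scoop_pan, same axes.
- tray: Fixed shallow white tray on the bench, 140 mm in its own x by 200 mm in its own y, 15 mm high, walls and floor 4 mm thick. Origin under its centre, +x away from the robot. The pan fits flat inside with the scoop's axes parallel to the tray's, the handle passing over the near wall.
- timer: Lab timer 62 x 62 x 18 mm on top of the ledge near one end; bystander.
- marker_pen: Felt marker 131 mm long, lying at the right; bystander.
- tape_roll: Roll of tape lying flat, 66 mm diameter, 18 mm high; bystander.
- brass_weight: Brass calibration weight with knob, 29 mm diameter, 50 mm high; bystander.
- dropper_bottle: Dropper bottle 33 mm diameter, 94 mm high; bystander.
- ledge: The fixed ledge: a clear acrylic board 250 mm wide (y) and 110 mm deep (x), top at 58 mm, with a down-turned front lip, on aluminium end panels 12 mm thick that leave 226 mm between them. Origin and axes as ledge_lip. Open at the back beside the stop plate.

How it is judged (in metres and radians):
On the way, in this order (a step that is already met when the one before it is completed fails the run):
1. the scoop's pan is slid in under the ledge's lip, on the bench (x of scoop_pan in the frame of ledge_lip above 0.005 m and height (world z) of scoop_pan below 0.03 m), for 0.1 s.
2. both vials lie in the pan and are drawn out clear of the ledge (x of vial_a_mid in the frame of scoop_pan between -0.035 and 0.033 m and y of vial_a_mid in the frame of scoop_pan between -0.066 and 0.066 m and z of vial_a_mid in the frame of scoop_pan between -0.006 and 0.008 m and x of vial_b_mid in the frame of scoop_pan between -0.035 and 0.033 m and y of vial_b_mid in the frame of scoop_pan between -0.066 and 0.066 m and z of vial_b_mid in the frame of scoop_pan between -0.006 and 0.008 m and x of each of vial_a_mid, vial_b_mid in the frame of ledge_lip below -0.015 m), for 0.2 s.
At the end, for the whole second after the job is handed in: The scoop is let go and at rest, its whole pan inside the tray's walls and flat on the tray's floor (within 4 mm in height, tilt under 0.08 rad), and both vials lie at rest in the pan between its walls and behind the crest of its front edge (x of vial_a_mid in the frame of scoop_pan between -0.035 and 0.033 m and y of vial_a_mid in the frame of scoop_pan between -0.066 and 0.066 m and z of vial_a_mid in the frame of scoop_pan between -0.006 and 0.008 m and x of vial_b_mid in the frame of scoop_pan between -0.035 and 0.033 m and y of vial_b_mid in the frame of scoop_pan between -0.066 and 0.066 m and z of vial_b_mid in the frame of scoop_pan between -0.006 and 0.008 m and x of scoop_pan in the frame of tray between -0.035 and 0.035 m and y of scoop_pan in the frame of tray between -0.032 and 0.032 m and z of scoop_pan in the frame of tray between 0.012 and 0.021 m and angle between scoop's own z axis and vertical below 0.08 rad and linear speed of scoop below 0.02 m/s and linear speed of each of vial_a, vial_b below 0.05 m/s); the robot touches nothing.
It fails at once if the gripper touches a vial (contact force between the fingers and vial_a above 0.5 N or contact force between the fingers and vial_b above 0.5 N).
It fails at once if a bystander is moved more than 30 mm (distance of any of timer, marker_pen, tape_roll, brass_weight, dropper_bottle from where it was at the start of the episode above 0.03 m).
It also fails if it takes over 64 s, if anything falls off the work surface, if the arm or the gripper's body presses on something with over 40 N, if the wrist force passes 120 N, or if a joint passes its speed limit or range.

## Robot

A 6-joint arm with a two-finger parallel gripper is mounted at the origin on a cart in front of the work surface, level with it; the furniture and walls round the work are solid. World frame = base frame: x ahead of the robot, y to its left, z up, the work surface at z = 0. Lengths are in m, angles in degrees, forces in N, time in s.
With the tool pointing down it reaches from about 0.25 to 0.725 m from the base axis. Payload 9.7 kg.
Tool frame: the origin (TCP) lies at the very end of the fingers, on their centre line; the grasp point (between the pads) lies 19 mm behind it; x points along the fingers, z is the direction in which the jaws open and shut, and the axes are right-handed (so a half turn about x gives the same grasp; the last joint's range is limited). The gripper opens to 85 mm and grips with 20 to 120 N. Pads are 22 mm wide; open, the fingers measure 114 mm over their backs; the gripper's body (76 mm by 85 mm) begins 54 mm behind the grasp point. The pads swing forward as they close: fully open they stand 13 mm farther back than shut.
Start: joints at [-70.875, 4.979, 10.078, 95.1, 0, 90], TCP at [0.18, -0.52, 0.209] pointing down, gripper open.
Joint ranges: [-179.16, 179.16], [-48.56, 103.87], [-65.8, 70.77], [-126.05, 130.52], [-82.76, 87.17], [-180, 180]. Speed limits (degrees/s): [127.2, 127.2, 147.25, 180, 180, 180].

## Interface

Orientations are given as [roll, pitch, yaw] about the fixed x, y, z axes, in that order (R = Rz(yaw) Ry(pitch) Rx(roll)).
In Python, from workcell import sensors, vision, job_done gives the robot as it stands.
- The arm moves only by the tool carry_out, never from a script. Its argument "increments" is a list of rows, each a list of 7 numbers: the turn, a rotation vector about the tool's x, y, z in degrees, then the shift along the tool's x, y, z in mm, then the opening in per cent of the stroke, from 0 (shut) to 100 (fully open). A call has 1 to 12 rows; each row shifts and turns the commanded pose from where the row before left it, along the tool's axes as they then stand; what a row does not reach is not made up. A row lasts 1/8 s, in which the tool goes at most 62.5 mm and 10.7 degrees, less where a joint would pass 70% of its speed; a pose out of reach is approached as far as the arm can. A call is refused whole if a number of a shift passes 62.5 or a number of a turn 10.7, either way. A call with a gripper value outside its range is refused whole. The fingers move at their own pace and stop on an object; "squeeze" is the grip in N (left out, the last holds). Time passes only in rows, so rows that do not move let the fingers close. It gives the time, the measured TCP pose, the force and the opening at its end, in the units of the state.
- sensors.get_obs(): the state, without advancing time (a new reading comes with each control period).
- vision.camera(name): name is "scene" or "top" or "wrist"; returns the picture (384x512x3 uint8, red, green, blue); there is no depth.
- vision.calibration(name): a dict with "camera_matrix" (3x3 intrinsics, pixels), "dist" ([k1, k2, p1, p2, k3] as OpenCV has them; the pictures are not rectified), "extrinsics" (4x4, takes a point from world to camera coordinates); the wrist camera has in their place "mount" (4x4, takes a point from camera to tool coordinates, whose origin is the TCP and whose axes are the tool frame's). Camera axes: x right, y up, looking along -z (the intrinsics and any distortion apply to the point x, -y, -z); pixel columns grow to the right and rows downward; lengths in m; the calibration is good to about 2 mm. A picture is of the moment at which its call begins: read the wrist's pose just before it. calibration takes no time and is no camera call.
- job_done(): hands the job in, once; it reports no verdict.
The state is a dict: "time": time; "q": joint angles; "qd": joint speeds; "joint_efforts": joint torques, N m; "ee_pos": TCP position; "tcp_rot": TCP orientation; "wrist_force": force on the tool from outside, world axes, zero at the start; "torque": the same for the moment, N m; "opening": finger opening in m.
Only numpy, scipy, OpenCV 4.12 (cv2) and the standard library are available. Lean on these libraries where they do the work, as an engineer would, in place of code of your own. Each camera call takes 0.05 s, during which the arm holds its last target.

## Working session

There is one attempt and no reset: what is moved stays moved. The work goes in short steps, Python scripts to look and compute and a tool call to move; the robot and the scene stay as the last step left them, time stands still between calls to the robot, and variables do not carry over. Pictures are saved under pics/ and viewed, and the job is handed in when it is done.

Besides the shell and the picture viewer there is one more tool, called after "Request:" by a JSON object that holds its "method" and its "body", one argument or row to a line. carry_out: Moves the arm, as the interface text tells. Its arguments: {"type":"object","properties":{"increments":{"type":"array"},"squeeze":{"type":"number"}},"required":["increments"]}

```bash
mkdir -p pics; ls
python3 - <<'E'
from workcell import sensors, vision
import cv2
print(sensors.get_obs())
for n in ("scene","top","wrist"):
    im=vision.camera(n); cv2.imwrite(f"pics/{n}0.png",im[:,:,::-1])
    print(n,vision.calibration(n))
E
```

```text
pics
{'time': 0.0, 'q': array([-7.08755333e+01,  5.01228555e+00,  1.00352866e+01,  9.50996671e+01,
        4.43975060e-05,  9.00000629e+01]), 'qd': array([ 0.0626256 , -0.07344099, -0.0202501 ,  0.01692445, -0.06609774,
        0.02958714]), 'joint_efforts': array([-4.53120037e-04, -5.20386350e+01,  4.64802897e+01,  1.63862959e-02,
       -4.33272874e-05, -1.53678595e-06]), 'ee_pos': array([ 0.18010896, -0.51940549,  0.20837917]), 'tcp_rot': array([179.96688278,  89.92333394, 109.09128653]), 'wrist_force': array([ 0.15804117, -0.08439694, -0.05349136]), 'torque': array([-0.07342353,  0.0091521 ,  0.02999192]), 'opening': 0.08509253560315483}
scene {'camera_matrix': array([[415.66005077,   0.        , 262.18172526],
       [  0.        , 415.66005077, 196.21590234],
       [  0.        ,   0.        ,   1.        ]]), 'dist': array([-0.09138907,  0.        ,  0.        ,  0.        ,  0.        ]), 'extrinsics': array([[ 0.83038203, -0.55699681, -0.01484031, -0.46457897],
       [ 0.24802735,  0.34565211,  0.90499008, -0.2220558 ],
       [-0.49894701, -0.75516831,  0.42517374, -0.920
[... 496 characters left out ...]
8 ,  0.98092694, -1.590658  ],
       [ 0.        ,  0.        ,  0.        ,  1.        ]])}
wrist {'camera_matrix': array([[337.69764166,   0.        , 254.51349528],
       [  0.        , 337.69764166, 190.59423792],
       [  0.        ,   0.        ,   1.        ]]), 'dist': array([0.02469958, 0.        , 0.        , 0.        , 0.        ]), 'mount': array([[ 2.79098555e-05,  2.68869437e-01, -9.63176632e-01,
        -1.63447228e-01],
       [ 8.47200306e-04,  9.63176281e-01,  2.68869364e-01,
         6.79883123e-02],
       [ 9.99999641e-01, -8.23507642e-04, -2.00904159e-04,
        -1.81414984e-04],
       [ 0.00000000e+00,  0.00000000e+00,  0.00000000e+00,
         1.00000000e+00]])}
```

View pics/scene0.png

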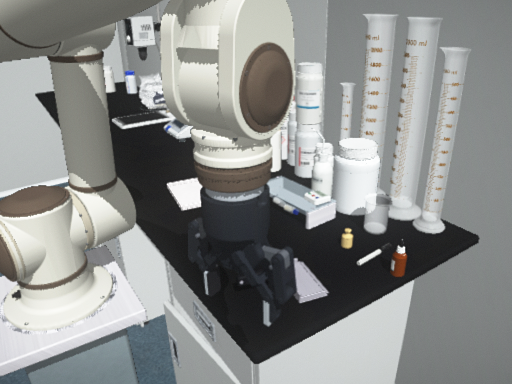

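View pics/top0.png

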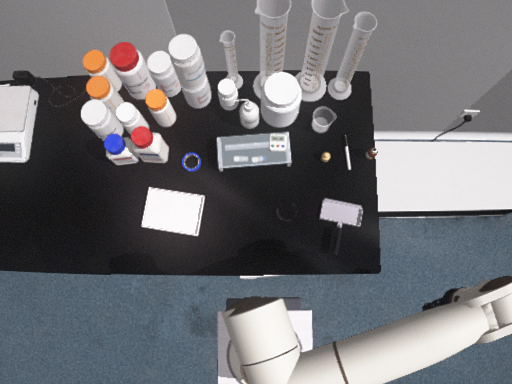

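View pics/wrist0.png

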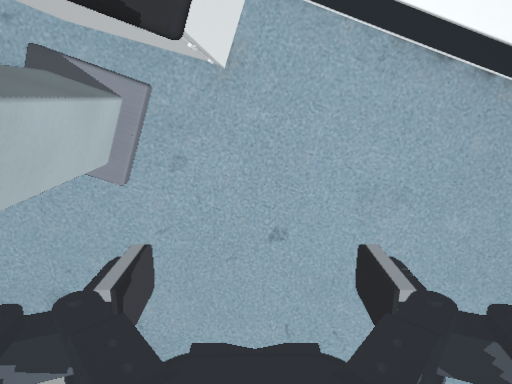

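```bash
cat > h.py <<'E'
import numpy as np, cv2
from scipy.spatial.transform import Rotation as R
from workcell import sensors, vision
def pose(o=None):
    o=o or sensors.get_obs(); T=np.eye(4); T[:3,:3]=R.from_euler('xyz',o['tcp_rot'],degrees=True).as_matrix(); T[:3,3]=o['ee_pos']; return T
def c2w(n,T=None):
    c=vision.calibration(n)
    return np.linalg.inv(c['extrinsics']) if n!='wrist' else T@c['mount']
def cast(n,px,z,T=None):
    c=vision.calibration(n); M=c2w(n,T)
    u=cv2.undistortPoints(np.array(px,float).reshape(-1,1,2),c['camera_matrix'],c['dist']).reshape(-1,2)
    d=np.c_[u[:,0],-u[:,1],-np.ones(len(u))]@M[:3,:3].T; o=M[:3,3]
    return o+d*((z-o[2])/d[:,2])[:,None]
def proj(n,P,T=None):
    c=vision.calibration(n); M=np.linalg.inv(c2w(n,T)); p=np.atleast_2d(P)@M[:3,:3].T+M[:3,3]
    q=np.c_[p[:,0],-p[:,1],-p[:,2]]
    return cv2.projectPoints(q,np.zeros(3),np.zeros(3),c['camera_matrix'],c['dist'])[0].reshape(-1,2)
E
python3 - <<'E'
import cv2
from h import *
im=cv2.imread('pics/top0.png')
cv2.imwrite('pics/t_a.png',cv2.resize(im[125:180,205:305],None,fx=8,fy=8,interpolation=cv2.INTER_CUBIC))
cv2.imwrite('pics/t_b.png',cv2.resize(im[190:260,310:370],None,fx=8,fy=8,interpolation=cv2.INTER_CUBIC))
cv2.imwrite('pics/t_c.png',cv2.resize(im[180:245,130:215],None,fx=8,fy=8,interpolation=cv2.INTER_CUBIC))
print(cast('top',[[341,212],[335,240],[173,211],[254,165],[192,161],[326,157],[348,152]],0.0).round(3))
E
```

```text
[[ 0.484 -0.27   0.   ]
 [ 0.387 -0.246  0.   ]
 [ 0.491  0.315  0.   ]
 [ 0.654  0.031  0.   ]
 [ 0.67   0.251  0.   ]
 [ 0.681 -0.224  0.   ]
 [ 0.699 -0.304  0.   ]]
```

View pics/t_a.png

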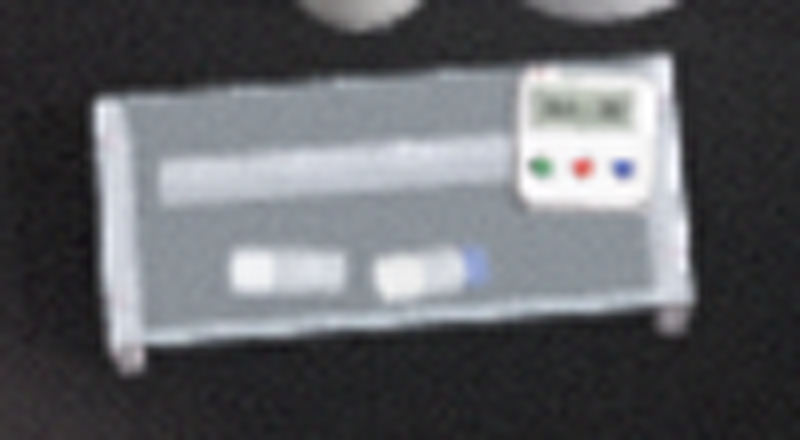

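View pics/t_b.png

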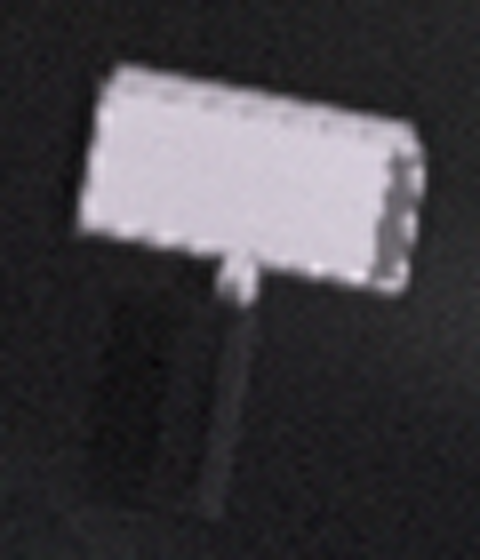

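View pics/t_c.png

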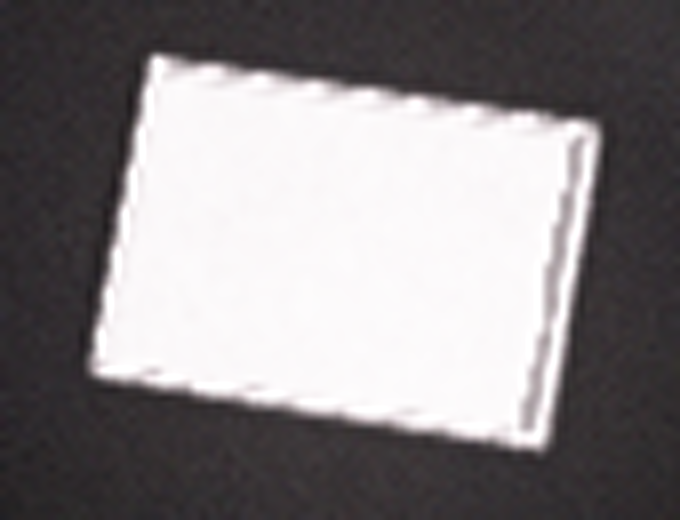

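Run:
```python
from h import *
def C(pts,ox,oy): return (np.array(pts,float)+0.5)/8-0.5+np.array([ox,oy])
def yaw(d): return np.degrees(np.arctan2(d[1],d[0]))
t=cast('top',C([[150,55],[600,122],[548,450],[92,376]],130,180),0.015)
print('tray',t.round(4),t.mean(0)); print(np.linalg.norm(t-np.roll(t,-1,0),axis=1)); 
print('yaw x',yaw(t[0]-t[3]),yaw(t[1]-t[2]),'y',yaw(t[0]-t[1])-90,yaw(t[3]-t[2])-90)
f=cast('top',C([[128,372],[675,330]],205,125),0.0); print('feet',f,np.linalg.norm(f[0]-f[1]),yaw(f[0]-f[1])-90,f.mean(0))
tp=cast('top',C([[95,100],[672,55],[692,298],[110,345]],205,125),0.058); print('ledge top',tp,yaw(tp[0]-tp[1])-90,yaw(tp[3]-tp[2])-90)
st=cast('top',C([[160,205],[520,180]],205,125),0.03);print('stop',st)
v=cast('top',C([[232,272],[345,272],[378,276],[485,266]],205,125),0.0105+0.003); print('vial',v)
h=cast('top',C([[245,305],[212,515]],310,190),0.056); print('handle',h,yaw(h[0]-h[1]),h.mean(0))
p=cast('top',C([[120,65],[415,130],[405,295],[80,235]],310,190),0.014); print('pan',p,yaw(p[0]-p[1])-90,yaw(p[3]-p[2])-90)
```

```text
tray [[0.5763 0.402  0.015 ]
 [0.5454 0.2026 0.015 ]
 [0.4033 0.2232 0.015 ]
 [0.435  0.4229 0.015 ]] [0.48999353 0.31266561 0.015     ]
[0.2017445  0.14360368 0.20222249 0.14285167]
yaw x -8.40492436392465 -8.216932130724405 y -8.820816037535963 -9.03269179646314
feet [[ 0.63264436  0.14910156  0.        ]
 [ 0.64980392 -0.09189539  0.        ]] 0.24160707858898456 4.072722913429956 [0.64122414 0.02860309 0.        ]
ledge top [[ 0.74005898  0.15982592  0.058     ]
 [ 0.75824096 -0.08961146  0.058     ]
 [ 0.64991056 -0.09597083  0.058     ]
 [ 0.63122994  0.15199094  0.058     ]] 4.169028933529972 4.308335774675541
stop [[ 0.70042308  0.13335512  0.03      ]
 [ 0.71038566 -0.02377409  0.03      ]]
vial [[ 0.6741847   0.10268007  0.0135    ]
 [ 0.67376177  0.0530832   0.0135    ]
 [ 0.67183603  0.03861872  0.0135    ]
 [ 0.67599948 -0.00830934  0.0135    ]]
handle [[ 0.42318904 -0.25653183  0.056     ]
 [ 0.33586994 -0.24006875  0.056     ]] -10.677171753458314 [ 0.37952949 -0.24830029  0.056     ]
pan [[ 0.53248928 -0.21245263  0.014     ]
 [ 0.50277616 -0.34052839  0.014     ]
 [ 0.43105292 -0.33317791  0.014     ]
 [ 0.4586943  -0.19300011  0.014     ]] -13.061355951998209 -11.154930800028765
```

```bash
cat >> h.py <<'E'
def down(yaw,flip=1):
    # tool x down, tool z along +-scoop y
    a=np.radians(yaw); sx=np.array([np.cos(a),np.sin(a),0]); X=np.array([0,0,-1.]); Y=flip*sx; Z=np.cross(X,Y)
    return np.c_[X,Y,Z]
def delta(pt,Rt,T=None):
    "total turn (tool rotvec deg) and shift (tool mm) from current pose to target"
    T=pose() if T is None else T
    rv=R.from_matrix(T[:3,:3].T@Rt).as_rotvec(degrees=True)
    return rv.round(2),(T[:3,:3].T@(np.array(pt)-T[:3,3])*1000).round(1)
E
python3 - <<'E'
from h import *
T=pose(); print(T.round(3))
for f in (1,-1): print(delta([0.3945,-0.2515,0.17],down(-11,f)))
E
```

```text
[[-0.     0.945  0.328  0.18 ]
 [ 0.001  0.328 -0.945 -0.519]
 [-1.    -0.    -0.001  0.209]
 [ 0.     0.     0.     1.   ]]
(array([ 3.013e+01, -6.000e-02,  2.000e-02]), array([  38.7,  290.3, -182.9]))
(array([-1.4987e+02, -2.0000e-02, -8.0000e-02]), array([  38.7,  290.3, -182.9]))
```

Request:
{"method": "carry_out", "body": {
  "increments": [
    [0, 0, 0, 0, 36, -23, 100],
    [0, 0, 0, 0, 36, -23, 100],
    [0, 0, 0, 0, 36, -23, 100],
    [0, 0, 0, 0, 36, -23, 100],
    [0, 0, 0, 0, 36, -23, 100],
    [0, 0, 0, 0, 36, -23, 100],
    [0, 0, 0, 0, 36, -23, 100],
    [0, 0, 0, 0, 36, -23, 100],
    [10, 0, 0, 0, 0, 0, 100],
    [10, 0, 0, 0, 0, 0, 100],
    [10, 0, 0, 0, 0, 0, 100],
    [0, 0, 0, 0, 0, 0, 100]
  ]
}}

```text
time: 1.65
ee_pos: [0.392, -0.2513, 0.2089]
tcp_rot: [-108.1, 90.0, 151.1]
wrist_force: [0.7, -0.6, -0.3]
opening: 0.0851
```

Run:
```python
from h import *
T=pose();np.save('T1.npy',T); im=vision.camera('wrist'); cv2.imwrite('pics/w1.png',im[:,:,::-1]); print(T.round(4))
```

```text
[[-3.000e-04  9.823e-01 -1.874e-01  3.920e-01]
 [ 2.000e-04 -1.874e-01 -9.823e-01 -2.513e-01]
 [-1.000e+00 -3.000e-04 -1.000e-04  2.089e-01]
 [ 0.000e+00  0.000e+00  0.000e+00  1.000e+00]]
```

View pics/w1.png

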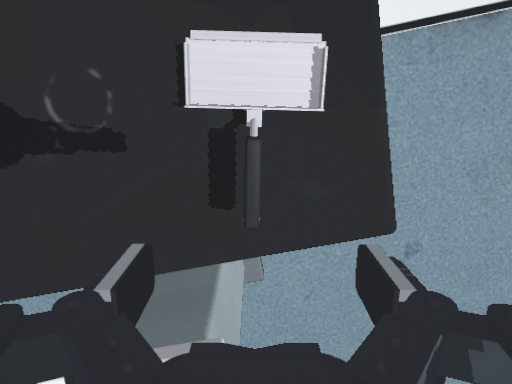

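Run:
```python
from h import *
T=np.load('T1.npy')
def yaw(d): return np.degrees(np.arctan2(d[1],d[0]))
im=cv2.imread('pics/w1.png')
cv2.imwrite('pics/w1z.png',cv2.resize(im[20:240,170:340],None,fx=2.7,fy=2.7,interpolation=cv2.INTER_CUBIC))
h=cast('wrist',[[254,138],[252,226]],0.056,T); print(h,yaw(h[0]-h[1]),np.linalg.norm(h[0]-h[1]),h.mean(0))
f=cast('wrist',[[191,31],[322,35]],0.001,T); print(f,yaw(f[0]-f[1])-90,np.linalg.norm(f[0]-f[1]),f.mean(0))
b=cast('wrist',[[184.5,107],[324,110]],0.022,T); print(b,yaw(b[0]-b[1])-90,np.linalg.norm(b[0]-b[1]),b.mean(0))
```

```text
[[ 0.42194838 -0.25648036  0.056     ]
 [ 0.33617515 -0.23811595  0.056     ]] -12.084813181094077 0.08771715121115185 [ 0.37906177 -0.24729816  0.056     ]
[[ 0.53194023 -0.21301992  0.001     ]
 [ 0.50378459 -0.34161356  0.001     ]] -12.350049042808436 0.1316399054140559 [ 0.51786241 -0.27731674  0.001     ]
[[ 0.4613787  -0.19283295  0.022     ]
 [ 0.43231505 -0.3301951   0.022     ]] -11.946683231538643 0.14040319371165302 [ 0.44684687 -0.26151402  0.022     ]
```

View pics/w1z.png

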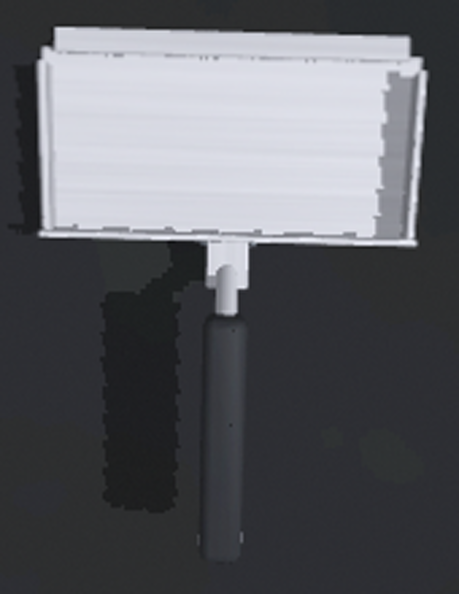

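Run:
```python
from h import *
print(delta([0.389,-0.2495,0.025],down(-12.1)))
```

```text
(array([ 1.44, -0.01,  0.01]), array([184. ,  -3.2,  -1.3]))
```

Request:
{"method": "carry_out", "body": {
  "increments": [
    [0, 0, 0, 30, -3, -1, 100],
    [1.4, 0, 0, 45, 0, 0, 100],
    [0, 0, 0, 45, 0, 0, 100],
    [0, 0, 0, 34, 0, 0, 100],
    [0, 0, 0, 20, 0, 0, 100],
    [0, 0, 0, 10, 0, 0, 100],
    [0, 0, 0, 0, 0, 0, 60],
    [0, 0, 0, 0, 0, 0, 0],
    [0, 0, 0, 0, 0, 0, 0],
    [0, 0, 0, 0, 0, 0, 0],
    [0, 0, 0, 0, 0, 0, 0],
    [0, 0, 0, 0, 0, 0, 0]
  ],
  "squeeze": 100
}}

```text
time: 3.2
ee_pos: [0.3894, -0.25, 0.0255]
tcp_rot: [61.9, 90.0, -40.4]
wrist_force: [-1.2, -0.6, 4.0]
opening: 0.0126
```

Run:
```python
from h import *
T=pose();np.save('T2.npy',T); im=vision.camera('wrist'); cv2.imwrite('pics/w2.png',im[:,:,::-1]); o=sensors.get_obs();print(T.round(4),o['wrist_force'],o['torque'],o['opening'],o['time'])
```

```text
[[ 4.000e-04  9.771e-01 -2.126e-01  3.894e-01]
 [-3.000e-04 -2.126e-01 -9.771e-01 -2.500e-01]
 [-1.000e+00  5.000e-04  2.000e-04  2.550e-02]
 [ 0.000e+00  0.000e+00  0.000e+00  1.000e+00]] [-1.0976834  -0.08279064  3.52755717] [ 0.08455889  0.17493718 -0.01177151] 0.012385624010177124 3.25
```

View pics/w2.png

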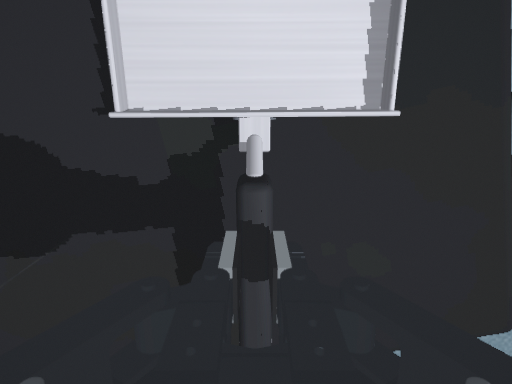

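Run:
```python
from h import *
T=np.load('T2.npy')
b=cast('wrist',[[111,115],[399,113.5]],0.022,T)
print(b,np.linalg.norm(b[0]-b[1])); 
L=(np.c_[b,[1,1]]@np.linalg.inv(T).T)[:,:3]; print('tool frame',L.round(4))
```

```text
[[ 0.46167309 -0.19506667  0.022     ]
 [ 0.43306682 -0.33037231  0.022     ]] 0.1382965449470431
tool frame [[ 0.0035  0.059  -0.0691]
 [ 0.0035  0.0598  0.0692]]
```

```bash
cat >> h.py <<'E'
LIP=np.array([0.641,0.0284,0]); LY=4.2; VY=0.0155; PY=0.0975
def lipw(x,y,z): 
    a=np.radians(LY); return np.array([LIP[0]+np.cos(a)*x-np.sin(a)*y, LIP[1]+np.sin(a)*x+np.cos(a)*y, z])
E
python3 - <<'E'
from h import *
T=pose()
print(lipw(-0.067-PY,VY,.06)); print(delta(lipw(-0.067-PY,VY,0.0655),down(LY)))
T[:3,:3]=down(LY); print(delta(lipw(-0.067-PY,VY,0.0655),down(LY),T))
E
```

```text
[0.47580658 0.03181069 0.06      ]
(array([-16.48,   0.02,  -0.02]), array([ -40.1,   24.6, -293.7]))
(array([0., 0., 0.]), array([ -40.1,  106.9, -274.7]))
```

Request:
{"method": "carry_out", "body": {
  "increments": [
    [0, 0, 0, -15, 0, 0, 0],
    [0, 0, 0, -25, 0, 0, 0],
    [-8, 0, 0, 0, 0, 0, 0],
    [-8.5, 0, 0, 0, 0, 0, 0],
    [0, 0, 0, 0, 10, -25, 0],
    [0, 0, 0, 0, 18, -46, 0],
    [0, 0, 0, 0, 18, -46, 0],
    [0, 0, 0, 0, 18, -46, 0],
    [0, 0, 0, 0, 18, -46, 0],
    [0, 0, 0, 0, 16, -41, 0],
    [0, 0, 0, 0, 9, -25, 0],
    [0, 0, 0, 0, 0, 0, 0]
  ]
}}

```text
time: 4.75
ee_pos: [0.4759, 0.0337, 0.0655]
tcp_rot: [-131.1, 90.0, 143.3]
wrist_force: [-0.4, -0.6, -1.6]
opening: 0.0123
```

Run:
```python
from h import *
o=sensors.get_obs();T=pose();np.save('T3.npy',T); im=vision.camera('top'); cv2.imwrite('pics/top3.png',im[:,:,::-1]);im=vision.camera('wrist'); cv2.imwrite('pics/w3.png',im[:,:,::-1]); 
print(T.round(4),o['wrist_force'],o['opening'],o['time'])
print(delta(lipw(-0.067-PY,VY,0.0655),down(LY)))
im=cv2.imread('pics/top3.png');cv2.imwrite('pics/t3z.png',cv2.resize(im[120:270,190:320],None,fx=4,fy=4,interpolation=cv2.INTER_CUBIC))
```

```text
[[-2.000e-04  9.971e-01  7.640e-02  4.759e-01]
 [ 1.000e-04  7.640e-02 -9.971e-01  3.370e-02]
 [-1.000e+00 -2.000e-04 -2.000e-04  6.550e-02]
 [ 0.000e+00  0.000e+00  0.000e+00  1.000e+00]] [-0.43162721 -0.57267624 -1.57803467] 0.012261856645674852 4.75
(array([0.06, 0.01, 0.02]), array([-0.2,  0.2,  0.3]))
```

View pics/t3z.png

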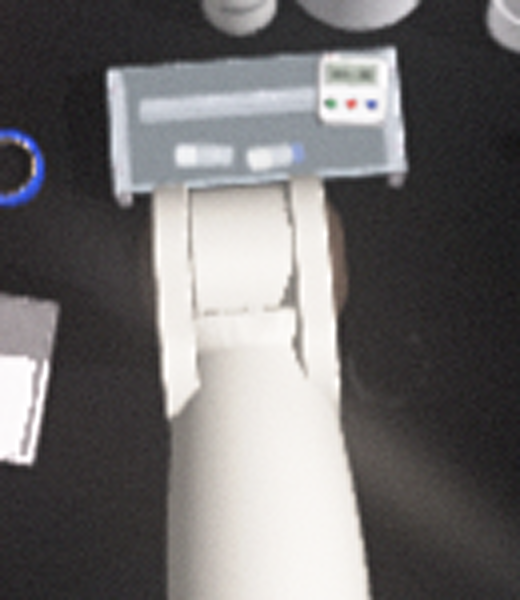

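View pics/w3.png

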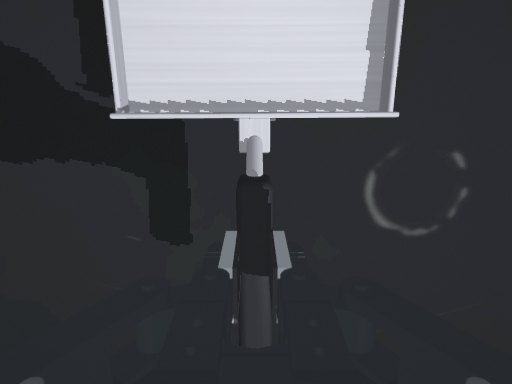

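Request:
{"method": "carry_out", "body": {
  "increments": [
    [0, 0, 0, 15, 0, 0, 0],
    [0, 0, 0, 15, 0, 0, 0],
    [0, 0, 0, 6, 0, 0, 0],
    [0, 0, 0, 3, 0, 0, 0],
    [0, 0, 0, 1, 0, 0, 0],
    [0, 0, 0, 0, 0, 0, 0]
  ]
}}

```text
time: 5.6
ee_pos: [0.4761, 0.0322, 0.0257]
tcp_rot: [81.2, 89.9, -4.6]
wrist_force: [-1.3, -0.8, 2.8]
opening: 0.0128
```

Request:
{"method": "carry_out", "body": {
  "increments": [
    [0, 0, 0, 0, 6, 0, 0],
    [0, 0, 0, 0, 12, 0, 0],
    [0, 0, 0, 0, 12, 0, 0],
    [0, 0, 0, 0, 10, 0, 0],
    [0, 0, 0, 0, 6, 0, 0],
    [0, 0, 0, 0, 4, 0, 0],
    [0, 0, 0, 0, 4, 0, 0],
    [0, 0, 0, 0, 4, 0, 0],
    [0, 0, 0, 0, 4, 0, 0],
    [0, 0, 0, 0, 4, 0, 0],
    [0, 0, 0, 0, 4, 0, 0],
    [0, 0, 0, 0, 4, 0, 0]
  ]
}}

```text
time: 7.1
ee_pos: [0.5505, 0.0378, 0.0252]
tcp_rot: [108.4, 90.0, 22.7]
wrist_force: [-2.6, 0.6, 6.8]
opening: 0.0126
```

```bash
cat > look.py <<'E'
from h import *
import sys
n=sys.argv[1]
o=sensors.get_obs();T=pose()
im=vision.camera('top')[:,:,::-1]; cv2.imwrite(f'pics/top{n}.png',im)
w=vision.camera('wrist')[:,:,::-1]; cv2.imwrite(f'pics/w{n}.png',w)
cv2.imwrite(f'pics/t{n}z.png',cv2.resize(im[120:180,200:305],None,fx=7,fy=7,interpolation=cv2.INTER_CUBIC))
a=np.radians(LY); d=T[:3,3]-LIP; x=np.cos(a)*d[0]+np.sin(a)*d[1]; y=-np.sin(a)*d[0]+np.cos(a)*d[1]
print('pan lip x,y',round(x+PY,4),round(y,4),'z',T[2,3].round(4),'F',o['wrist_force'].round(1),o['opening'],o['time'])
E
python3 look.py 4
```

```text
pan lip x,y 0.0079 0.016 z 0.0252 F [-2.6  0.6  6.8] 0.01258633078306213 7.1
```

View pics/t4z.png

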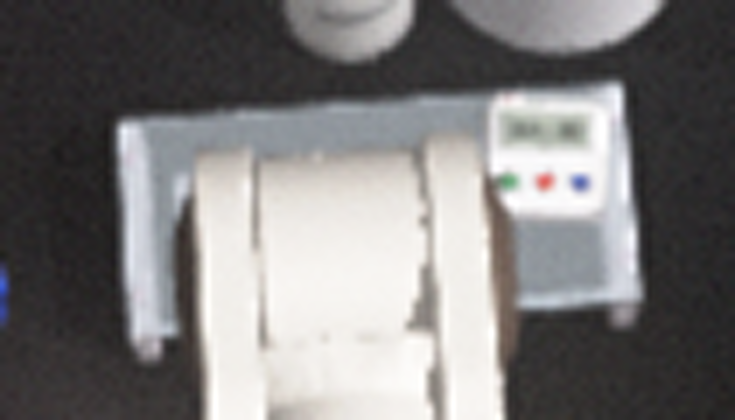

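View pics/w4.png

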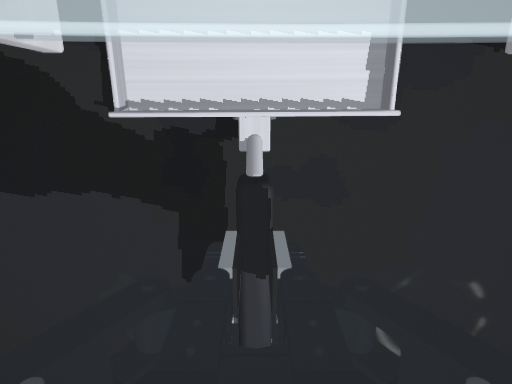

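Run:
```python
from h import *
T=pose()
w=cv2.imread('pics/w4.png')
cv2.imwrite('pics/w4z.png',cv2.resize(w[0:130,0:512],None,fx=1.55,fy=3,interpolation=cv2.INTER_CUBIC))
a=np.radians(LY);Rm=np.array([[np.cos(a),np.sin(a)],[-np.sin(a),np.cos(a)]])
for px,z in (([[100,38],[400,39]],.04),([[60,51],[510,52]],0.0)):
    p=cast('wrist',px,z,T); print(p.round(4),((p-LIP)[:,:2]@Rm.T).round(4))
```

```text
[[ 0.6361  0.1067  0.04  ]
 [ 0.6448 -0.0138  0.04  ]] [[ 0.0008  0.0784]
 [ 0.0007 -0.0423]]
[[ 0.633   0.1444  0.    ]
 [ 0.6493 -0.0859  0.    ]] [[ 0.0005  0.1163]
 [-0.     -0.1146]]
```

View pics/w4z.png

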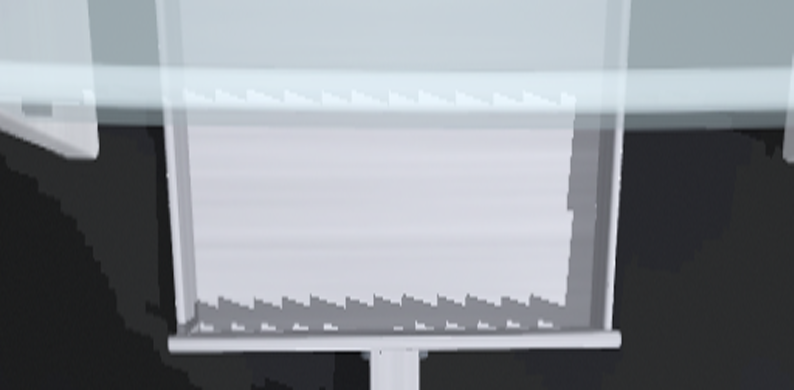

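Request:
{"method": "carry_out", "body": {
  "increments": [
    [0, 0, 0, 0, 3, 0, 0],
    [0, 0, 0, 0, 3, 0, 0],
    [0, 0, 0, 0, 3, 0, 0],
    [0, 0, 0, 0, 3, 0, 0],
    [0, 0, 0, 0, 3, 0, 0],
    [0, 0, 0, 0, 3, 0, 0],
    [0, 0, 0, 0, 3, 0, 0],
    [0, 0, 0, 0, 3, 0, 0]
  ]
}}

```text
time: 8.2
ee_pos: [0.5741, 0.0396, 0.0252]
tcp_rot: [-173.3, 90.0, 100.9]
wrist_force: [-3.9, 0.0, 6.7]
opening: 0.0126
```

```bash
python3 look.py 5
```

```text
pan lip x,y 0.0315 0.016 z 0.0252 F [-3.9  0.   6.7] 0.012595873383759818 8.2
```

View pics/w5.png

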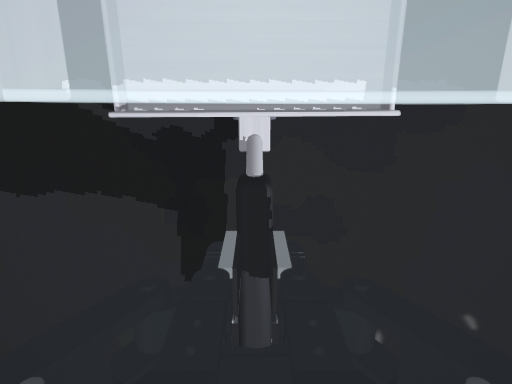

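Request:
{"method": "carry_out", "body": {
  "increments": [
    [0, 0, 0, 0, 2, 0, 0],
    [0, 0, 0, 0, 2, 0, 0],
    [0, 0, 0, 0, 1, 0, 0],
    [0, 0, 0, 0, 0, 0, 0]
  ]
}}

```text
time: 8.8
ee_pos: [0.5791, 0.0399, 0.0252]
tcp_rot: [102.7, 90.0, 16.9]
wrist_force: [-2.8, -0.7, 5.7]
opening: 0.0125
```

```bash
python3 look.py 6
python3 - <<'E'
import sys
sys.path.insert(0,'.')
from h import *
im=vision.camera('scene')[:,:,::-1]; cv2.imwrite('pics/s6.png',cv2.resize(im[150:270,180:350],None,fx=4,fy=4,interpolation=cv2.INTER_CUBIC))
E
```

```text
pan lip x,y 0.0366 0.016 z 0.0252 F [-2.8 -0.7  5.7] 0.012512631060452823 8.8
```

View pics/w6.png

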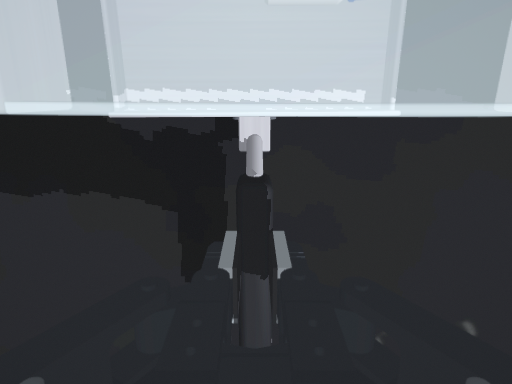

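View pics/s6.png

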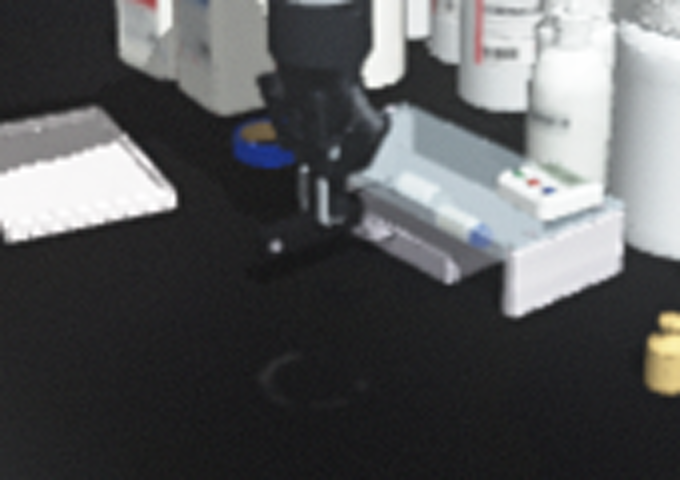

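View pics/t6z.png

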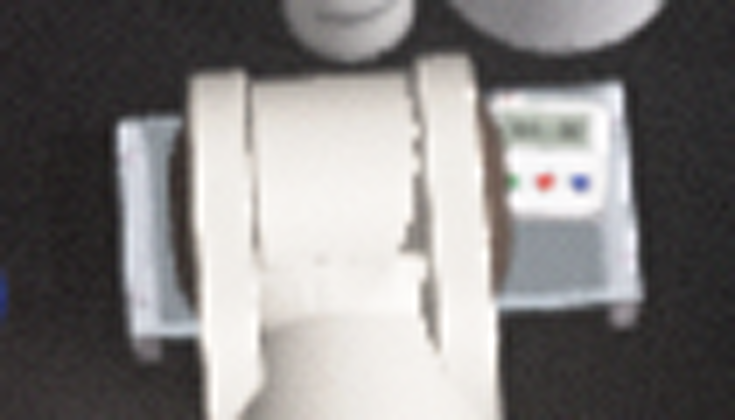

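```bash
python3 - <<'E'
from h import *
T=pose()
for z in (0.005,0.012): 
  p=cast('wrist',[[268,2],[345,2],[352,1]],z,T); L=(np.c_[p,np.ones(3)]@np.linalg.inv(T).T)[:,:3]; print((L-[0,PY,0]).round(4))
# scene: project pan corners/front edge
c=[(T@np.r_[0.0,PY+dx,dz,1])[:3] for dx,dz in((.0375,-.07),(.0375,.07),(-.0375,.07),(-.0375,-.07))]
c=np.array(c); c[:,2]=.002
print(((proj('scene',c)-[180,150])*4).round(0))
v=np.array([(T@np.r_[0.0,PY+dx,dz,1])[:3] for dx,dz in((.02,-.056),(.02,-.006),(.02,.006),(.02,.056))]); v[:,2]=.012
print('vials if dx=.02',((proj('scene',v)-[180,150])*4).round(0))
v=np.array([(T@np.r_[0.0,PY+dx,dz,1])[:3] for dx,dz in((.035,-.056),(.035,-.006),(.035,.006),(.035,.056))]); v[:,2]=.016
print('vials if dx=.035',((proj('scene',v)-[180,150])*4).round(0))
E
python3 - <<'E'
import cv2
w=cv2.imread('pics/w6.png');cv2.imwrite('pics/w6z.png',cv2.resize(w[0:40,80:420],None,fx=2.3,fy=8,interpolation=cv2.INTER_CUBIC))
E
```

```text
[[0.0202 0.0142 0.0063]
 [0.0202 0.0141 0.0436]
 [0.0202 0.0145 0.047 ]]
[[0.0132 0.0125 0.0061]
 [0.0132 0.0124 0.042 ]
 [0.0132 0.0128 0.0452]]
[[398. 189.]
 [517. 249.]
 [444. 279.]
 [326. 215.]]
vials if dx=.02 [[393. 189.]
 [434. 210.]
 [444. 215.]
 [488. 238.]]
vials if dx=.035 [[407. 180.]
 [449. 200.]
 [459. 205.]
 [503. 227.]]
```

View pics/w6z.png

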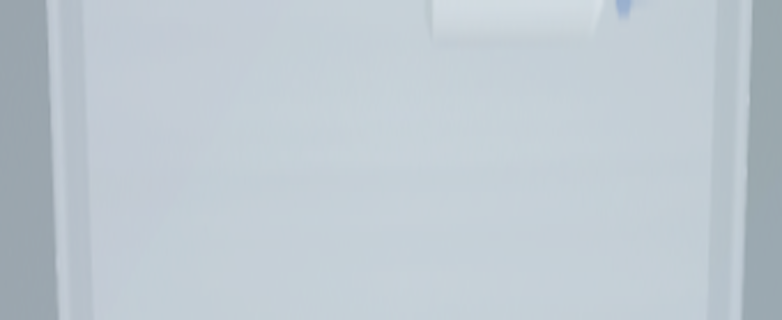

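Request:
{"method": "carry_out", "body": {
  "increments": [
    [0, 0, 0, 0, 1, 0, 0],
    [0, 0, 0, 0, 1, 0, 0],
    [0, 0, 0, 0, 0, 0, 0]
  ]
}}

```text
time: 9.32
ee_pos: [0.5807, 0.0401, 0.0253]
tcp_rot: [-111.6, 90.0, 162.7]
wrist_force: [-5.4, 0.5, 8.6]
opening: 0.0126
```

```bash
cat > s.py <<'E'
from h import *
import sys
n=sys.argv[1]
im=vision.camera('scene')[:,:,::-1]; cv2.imwrite(f'pics/s{n}.png',cv2.resize(im[170:230,250:350],None,fx=7,fy=7,interpolation=cv2.INTER_CUBIC))
w=cv2.imread(f'pics/w{n}.png');cv2.imwrite(f'pics/w{n}z.png',cv2.resize(w[0:60,80:420],None,fx=2.3,fy=6,interpolation=cv2.INTER_CUBIC))
E
python3 look.py 7; python3 s.py 7
```

```text
pan lip x,y 0.0382 0.0161 z 0.0253 F [-5.4  0.5  8.6] 0.012558443334583655 9.325
```

View pics/w7z.png

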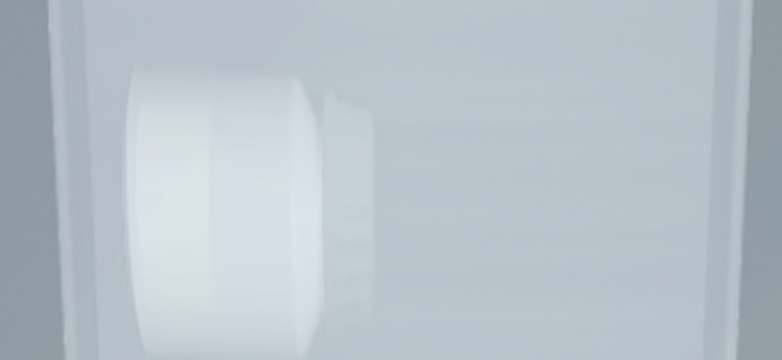

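View pics/s7.png

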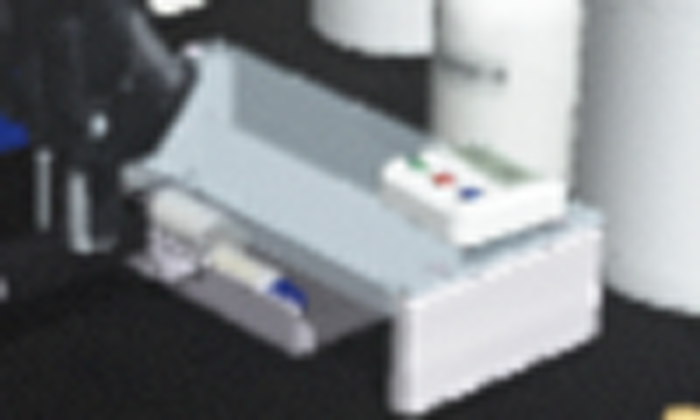

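Request:
{"method": "carry_out", "body": {
  "increments": [
    [0, 0, 0, 0, 0, 0, 0],
    [0, 0, 0, 0, 0, 0, 0],
    [0, 0, 0, 0, 0, 0, 0],
    [0, 0, 0, 0, 0, 0, 0]
  ]
}}

```text
time: 9.98
ee_pos: [0.5807, 0.0401, 0.0253]
tcp_rot: [-112.5, 90.0, 161.7]
wrist_force: [-5.4, -0.7, 7.2]
opening: 0.0128
```

```bash
python3 look.py 8
```

```text
pan lip x,y 0.0382 0.0161 z 0.0253 F [-5.4 -0.7  7.2] 0.012817390178050279 9.975
```

View pics/w8.png

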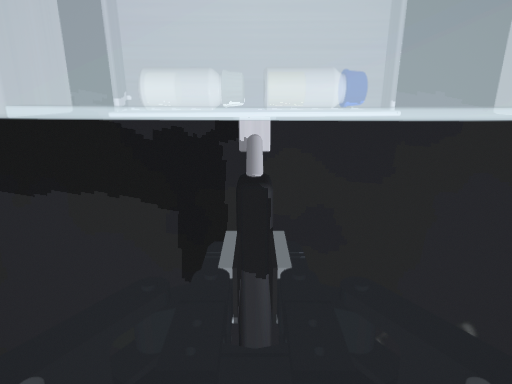

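Request:
{"method": "carry_out", "body": {
  "increments": [
    [0, 0, 1, 0, 0, 0, 0],
    [0, 0, 1, 0, 0, 0, 0],
    [0, 0, 1, 0, 0, 0, 0],
    [0, 0, 0, 0, -2, 0, 0],
    [0, 0, 0, -0.2, -4, 0, 0],
    [0, 0, 0, -0.3, -6, 0, 0],
    [0, 0, 0, -0.4, -8, 0, 0],
    [0, 0, 0, -0.5, -10, 0, 0],
    [0, 0, 0, -0.5, -11, 0, 0],
    [0, 0, 0, -0.5, -11, 0, 0],
    [0, 0, 0, -0.5, -11, 0, 0],
    [0, 0, 0, -0.5, -11, 0, 0]
  ]
}}

```text
time: 11.58
ee_pos: [0.5058, 0.0345, 0.0247]
tcp_rot: [90.0, 87.0, 4.2]
wrist_force: [-0.4, -0.4, -1.7]
opening: 0.0124
```

Request:
{"method": "carry_out", "body": {
  "increments": [
    [0, 0, 0, -0.5, -11, 0, 0],
    [0, 0, 0, -0.5, -11, 0, 0],
    [0, 0, 0, -0.5, -10, 0, 0],
    [0, 0, 0, -0.5, -8, 0, 0],
    [0, 0, 0, -0.5, -6, 0, 0],
    [0, 0, 0, -0.3, -4, 0, 0],
    [0, 0, 0, -0.2, -2, 0, 0],
    [0, 0, 0, 0, 0, 0, 0],
    [0, 0, 0, 0, 0, 0, 0],
    [0, 0, 0, 0, 0, 0, 0]
  ]
}}

```text
time: 12.82
ee_pos: [0.4547, 0.0307, 0.0248]
tcp_rot: [90.0, 87.0, 4.2]
wrist_force: [0.1, -0.4, -1.2]
opening: 0.0125
```

```bash
python3 look.py 9
```

```text
pan lip x,y -0.0881 0.0159 z 0.0248 F [ 0.1 -0.4 -1.2] 0.012494596404397632 12.825
```

View pics/w9.png

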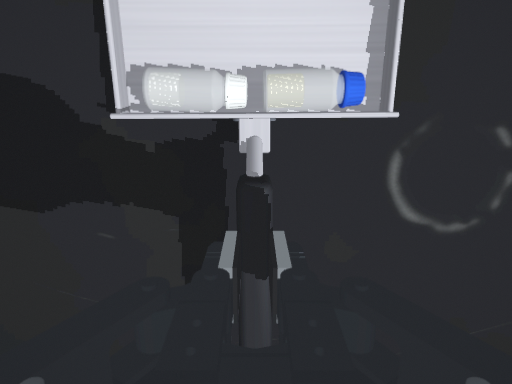

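Request:
{"method": "carry_out", "body": {
  "increments": [
    [0, 0, 0, -4, 0, 0, 0],
    [0, 0, 0, -8, 0, 0, 0],
    [0, 0, 0, -12, 0, 0, 0],
    [0, 0, 0, -12, 0, 0, 0],
    [0, 0, 0, -12, 0, 0, 0],
    [0, 0, 0, -8, 0, 0, 0],
    [0, 0, 0, -4, 0, 0, 0],
    [1.6, -0.1, 0, 0, 0, 0, 0],
    [3.2, -0.2, 0, 0, 0, 0, 0],
    [3.2, -0.2, 0, 0, 0, 0, 0],
    [3.2, -0.1, 0, 0, 0, 0, 0],
    [1.6, -0.1, 0, 0, 0, 0, 0]
  ]
}}

```text
time: 14.42
ee_pos: [0.4498, -0.0258, 0.0844]
tcp_rot: [128.4, 86.5, 33.8]
wrist_force: [-0.7, 0.3, -0.2]
opening: 0.0128
```

```bash
cat >> h.py <<'E'
TR=np.array([0.490,0.3127,0]); TY=-8.6
E
python3 - <<'E'
from h import *
a=np.radians(TY); p=TR-PY*np.array([np.cos(a),np.sin(a),0])
t=np.r_[p[:2],0.0845]
Rt=down(TY)@R.from_rotvec([0,0,3],degrees=True).as_matrix()
print(t,delta(t,Rt),pose().round(3),sensors.get_obs()['time'])
E
```

```text
[0.39359625 0.3272797  0.0845    ] (array([ 3.85, -2.38,  0.31]), array([   9. ,  -85.1, -347.2])) [[ 0.051  0.995 -0.081  0.45 ]
 [ 0.034 -0.082 -0.996 -0.026]
 [-0.998  0.048 -0.038  0.084]
 [ 0.     0.     0.     1.   ]] 14.425
```

```bash
python3 - <<'E'
from h import *
o=sensors.get_obs(); print(o);
E
python3 look.py 10
```

```text
{'time': 14.425, 'q': array([ -4.78277615, -12.39370645, -20.25586207,  79.38083774,
         2.19374707, 179.95314061]), 'qd': array([-8.03236396,  0.14945936,  0.25174991,  0.43651723,  2.0641081 ,
       -0.17256129]), 'joint_efforts': array([ 7.73294326e-01, -3.47946382e+01,  4.84963989e+01, -6.94799982e-01,
        7.88888591e-02, -5.23733888e-04]), 'ee_pos': array([ 0.44981478, -0.02583551,  0.08435129]), 'tcp_rot': array([128.4339922 ,  86.47723169,  33.75087236]), 'wrist_force': array([-0.70788406,  0.32113671, -0.16226718]), 'torque': array([-0.03784025,  0.21058025, -0.02790599]), 'opening': 0.012800927260982167}
pan lip x,y -0.0971 -0.0401 z 0.0844 F [-0.7  0.3 -0.2] 0.012800927260982167 14.425
```

View pics/w10.png

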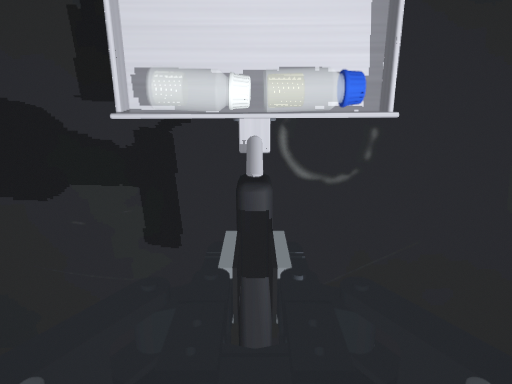

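View pics/top10.png

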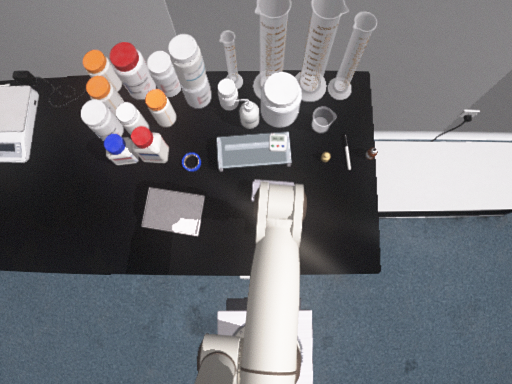

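Run:
```python
from h import *
def tgt(y): return down(y)@R.from_rotvec([0,0,3],degrees=True).as_matrix()
T=pose()
for y in(-4.7,0,5): print(y,delta(T[:3,3],tgt(y)))
```

```text
-4.7 (array([-0.  , -2.18,  0.23]), array([0., 0., 0.]))
0 (array([-4.69, -1.94,  0.14]), array([0., 0., 0.]))
5 (array([-9.69, -1.69,  0.04]), array([0., 0., 0.]))
```

Request:
{"method": "carry_out", "body": {
  "increments": [
    [-1, -0.4, 0, 0, 0, 0, 0],
    [-2, -0.5, 0, 0, 0, 0, 0],
    [-3, -0.4, 0, 0, 0, 0, 0],
    [-3, -0.3, 0, 0, 0, 0, 0],
    [-0.7, -0.1, 0, 0, 0, 0, 0],
    [0, 0, 0, 0, 0, 0, 0]
  ]
}}

```text
time: 15.28
ee_pos: [0.4501, -0.0247, 0.0848]
tcp_rot: [89.7, 87.0, 4.8]
wrist_force: [0.3, -0.7, -1.2]
opening: 0.0122
```

```bash
cat > st.py <<'E'
from h import *
o=sensors.get_obs(); T=pose(o); y=np.degrees(np.arctan2(T[1,1],T[0,1]))
print('tcp',T[:3,3].round(4),'yaw',y.round(2),'tiltfix',delta(T[:3,3],down(y)@R.from_rotvec([0,0,3],degrees=True).as_matrix(),T)[0],'q',o['q'].round(1),o['time'])
E
python3 st.py
```

```text
tcp [ 0.4501 -0.0247  0.0848] yaw 5.12 tiltfix [0.   0.02 0.05] q [ -3.4 -12.5 -20.3  79.3   0.4 171.5] 15.275
```

Request:
{"method": "carry_out", "body": {
  "increments": [
    [-2, 0.1, 0, 0, 0, 0, 0],
    [-4, 0.21, 0, 0, 0, 0, 0],
    [-6, 0.31, 0, 0, 0, 0, 0],
    [-7, 0.37, 0, 0, 0, 0, 0],
    [-7, 0.37, 0, 0, 0, 0, 0],
    [-7, 0.37, 0, 0, 0, 0, 0],
    [-7, 0.37, 0, 0, 0, 0, 0],
    [-7, 0.37, 0, 0, 0, 0, 0],
    [-6, 0.31, 0, 0, 0, 0, 0],
    [-4, 0.21, 0, 0, 0, 0, 0],
    [-2, 0.1, 0, 0, 0, 0, 0],
    [0, 0, 0, 0, 0, 0, 0]
  ]
}}

```text
time: 16.77
ee_pos: [0.4502, -0.0251, 0.0848]
tcp_rot: [90.6, 87.0, 64.8]
wrist_force: [0.5, -0.0, -2.1]
opening: 0.0124
```

```bash
python3 st.py; python3 look.py 11
```

```text
tcp [ 0.4502 -0.0251  0.0848] yaw 64.16 tiltfix [-0.   -0.03  0.04] q [ -5.1 -10.4 -18.5  80.9   2.8 110.8] 16.775
pan lip x,y -0.0967 -0.0393 z 0.0848 F [ 0.5 -0.  -2.1] 0.012368245492112476 16.775
```

View pics/w11.png

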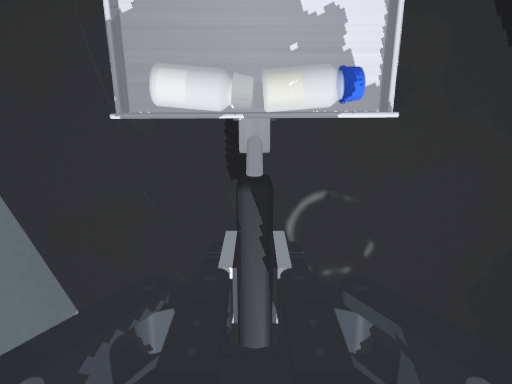

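Request:
{"method": "carry_out", "body": {
  "increments": [
    [-2, 0.1, 0, 0, 0, 0, 0],
    [-4, 0.21, 0, 0, 0, 0, 0],
    [-6, 0.31, 0, 0, 0, 0, 0],
    [-6, 0.31, 0, 0, 0, 0, 0],
    [-6, 0.31, 0, 0, 0, 0, 0],
    [-6, 0.31, 0, 0, 0, 0, 0],
    [-6, 0.31, 0, 0, 0, 0, 0],
    [-6, 0.31, 0, 0, 0, 0, 0],
    [-6, 0.31, 0, 0, 0, 0, 0],
    [-6, 0.31, 0, 0, 0, 0, 0],
    [-6, 0.31, 0, 0, 0, 0, 0],
    [-6, 0.31, 0, 0, 0, 0, 0]
  ]
}}

```text
time: 18.38
ee_pos: [0.4502, -0.025, 0.0849]
tcp_rot: [89.9, 87.0, 130.4]
wrist_force: [-1.1, 0.4, -1.9]
opening: 0.0127
```

Request:
{"method": "carry_out", "body": {
  "increments": [
    [-6, 0.31, 0, 0, 0, 0, 0],
    [-6, 0.31, 0, 0, 0, 0, 0],
    [-6, 0.31, 0, 0, 0, 0, 0],
    [-6, 0.31, 0, 0, 0, 0, 0],
    [-6, 0.31, 0, 0, 0, 0, 0],
    [-6, 0.31, 0, 0, 0, 0, 0],
    [-6, 0.31, 0, 0, 0, 0, 0],
    [-6, 0.31, 0, 0, 0, 0, 0],
    [-6, 0.31, 0, 0, 0, 0, 0],
    [-5, 0.26, 0, 0, 0, 0, 0],
    [-3, 0.16, 0, 0, 0, 0, 0],
    [-1, 0.05, 0, 0, 0, 0, 0]
  ]
}}

```text
time: 19.88
ee_pos: [0.4502, -0.0249, 0.0849]
tcp_rot: [89.4, 87.0, -167.2]
wrist_force: [0.4, -0.3, -2.1]
opening: 0.012
```

```bash
python3 st.py; python3 look.py 12
```

```text
tcp [ 0.4502 -0.0249  0.0849] yaw -166.57 tiltfix [0.   0.03 0.04] q [ -2.6  -6.1 -14.7  84.3  -0.8 -16. ] 19.875
pan lip x,y -0.0967 -0.0392 z 0.0849 F [ 0.4 -0.3 -2.1] 0.011951301102903888 19.875
```

View pics/w12.png

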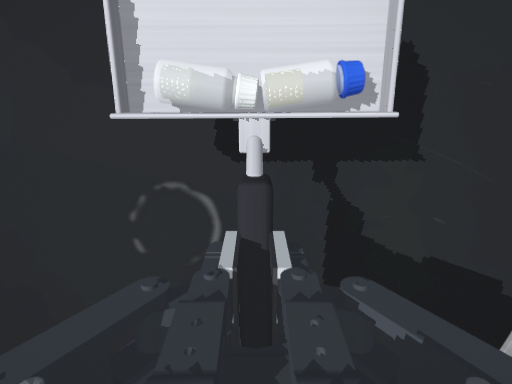

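Request:
{"method": "carry_out", "body": {
  "increments": [
    [-2, 0.1, 0, 0, 0, 0, 0],
    [-4, 0.21, 0, 0, 0, 0, 0],
    [-6, 0.31, 0, 0, 0, 0, 0],
    [-6, 0.31, 0, 0, 0, 0, 0],
    [-6, 0.31, 0, 0, 0, 0, 0],
    [-6, 0.31, 0, 0, 0, 0, 0],
    [-6, 0.31, 0, 0, 0, 0, 0],
    [-6, 0.31, 0, 0, 0, 0, 0],
    [-6, 0.31, 0, 0, 0, 0, 0],
    [-6, 0.31, 0, 0, 0, 0, 0],
    [-6, 0.31, 0, 0, 0, 0, 0],
    [-6, 0.31, 0, 0, 0, 0, 0]
  ]
}}

```text
time: 21.48
ee_pos: [0.45, -0.0249, 0.0848]
tcp_rot: [89.2, 87.1, -101.1]
wrist_force: [-0.3, 0.2, -1.1]
opening: 0.0125
```

Request:
{"method": "carry_out", "body": {
  "increments": [
    [-6, 0.31, 0, 0, 0, 0, 0],
    [-6, 0.31, 0, 0, 0, 0, 0],
    [-6, 0.31, 0, 0, 0, 0, 0],
    [-6, 0.31, 0, 0, 0, 0, 0],
    [-6, 0.31, 0, 0, 0, 0, 0],
    [-6, 0.31, 0, 0, 0, 0, 0],
    [-6, 0.31, 0, 0, 0, 0, 0],
    [-6, 0.31, 0, 0, 0, 0, 0],
    [-6, 0.31, 0, 0, 0, 0, 0],
    [-4, 0.21, 0, 0, 0, 0, 0],
    [-2, 0.1, 0, 0, 0, 0, 0],
    [0, 0, 0, 0, 0, 0, 0]
  ]
}}

```text
time: 22.98
ee_pos: [0.45, -0.025, 0.0848]
tcp_rot: [89.8, 87.1, -40.7]
wrist_force: [0.2, 0.1, -2.0]
opening: 0.0121
```

```bash
python3 st.py; python3 look.py 13
```

```text
tcp [ 0.45   -0.025   0.0848] yaw -40.49 tiltfix [0.   0.01 0.08] q [  -1.9  -11.8  -19.7   79.8   -1.8 -141.5] 22.975
pan lip x,y -0.0969 -0.0393 z 0.0848 F [ 0.2  0.1 -2. ] 0.01209378191201473 22.975
```

View pics/w13.png

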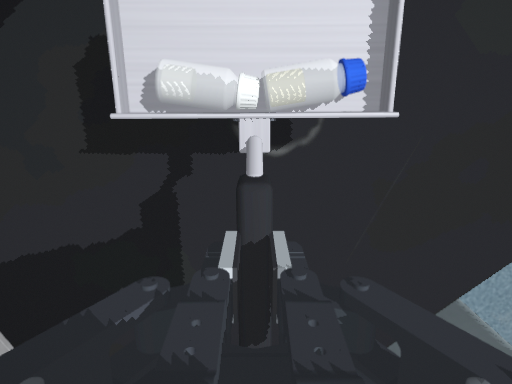

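```bash
cat > d.py <<'E'
from h import *
a=np.radians(TY); p=TR-PY*np.array([np.cos(a),np.sin(a),0]); T=pose(); t=np.r_[p[:2],T[2,3]]
print(delta(t,T[:3,:3]))
E
python3 d.py
```

```text
(array([0., 0., 0.]), array([ -13.9, -271.5, -231.1]))
```

Request:
{"method": "carry_out", "body": {
  "increments": [
    [0, 0, 0, -0.1, -2.3, -1.9, 0],
    [0, 0, 0, -0.2, -4.6, -3.9, 0],
    [0, 0, 0, -0.3, -6.8, -5.8, 0],
    [0, 0, 0, -0.5, -9.1, -7.8, 0],
    [0, 0, 0, -0.5, -10.7, -9.1, 0],
    [0, 0, 0, -0.5, -10.7, -9.1, 0],
    [0, 0, 0, -0.5, -10.7, -9.1, 0],
    [0, 0, 0, -0.5, -10.7, -9.1, 0],
    [0, 0, 0, -0.5, -10.7, -9.1, 0],
    [0, 0, 0, -0.5, -10.7, -9.1, 0],
    [0, 0, 0, -0.5, -10.7, -9.1, 0],
    [0, 0, 0, -0.5, -10.7, -9.1, 0]
  ]
}}

```text
time: 24.58
ee_pos: [0.4273, 0.1165, 0.0844]
tcp_rot: [90.0, 87.1, -40.5]
wrist_force: [0.1, 0.7, -1.8]
opening: 0.0123
```

Request:
{"method": "carry_out", "body": {
  "increments": [
    [0, 0, 0, -0.5, -10.7, -9.1, 0],
    [0, 0, 0, -0.5, -10.7, -9.1, 0],
    [0, 0, 0, -0.5, -10.7, -9.1, 0],
    [0, 0, 0, -0.5, -10.7, -9.1, 0],
    [0, 0, 0, -0.5, -10.7, -9.1, 0],
    [0, 0, 0, -0.5, -10.7, -9.1, 0],
    [0, 0, 0, -0.5, -10.7, -9.1, 0],
    [0, 0, 0, -0.5, -10.7, -9.1, 0],
    [0, 0, 0, -0.5, -10.7, -9.1, 0],
    [0, 0, 0, -0.5, -10.7, -9.1, 0],
    [0, 0, 0, -0.5, -10.7, -9.1, 0],
    [0, 0, 0, -0.5, -10.7, -9.1, 0]
  ]
}}

```text
time: 26.08
ee_pos: [0.4004, 0.283, 0.0838]
tcp_rot: [90.0, 87.1, -40.5]
wrist_force: [0.8, 0.1, -1.4]
opening: 0.0125
```

Request:
{"method": "carry_out", "body": {
  "increments": [
    [0, 0, 0, -0.5, -10.7, -9.1, 0],
    [0, 0, 0, -0.5, -9.1, -7.8, 0],
    [0, 0, 0, -0.3, -6.8, -5.8, 0],
    [0, 0, 0, -0.2, -4.6, -3.9, 0],
    [0, 0, 0, -0.1, -2.3, -1.9, 0],
    [-2, 0.1, 0, 0, 0, 0, 0],
    [-4, 0.21, 0, 0, 0, 0, 0],
    [-6, 0.31, 0, 0, 0, 0, 0],
    [-6, 0.31, 0, 0, 0, 0, 0],
    [-6, 0.31, 0, 0, 0, 0, 0],
    [-5, 0.26, 0, 0, 0, 0, 0],
    [-3, 0.16, 0, 0, 0, 0, 0]
  ]
}}

```text
time: 27.58
ee_pos: [0.3936, 0.3251, 0.0838]
tcp_rot: [90.3, 87.1, -8.0]
wrist_force: [-0.4, 0.2, -1.5]
opening: 0.0126
```

Request:
{"method": "carry_out", "body": {
  "increments": [
    [0, 0, 0, 0, 0, 0, 0],
    [0, 0, 0, 0, 0, 0, 0]
  ]
}}

```text
time: 27.82
ee_pos: [0.3936, 0.3254, 0.0837]
tcp_rot: [90.4, 87.1, -8.1]
wrist_force: [-0.4, 0.3, -1.7]
opening: 0.0127
```

```bash
python3 st.py; python3 look.py 14;python3 d.py
```

```text
tcp [0.3936 0.3254 0.0837] yaw -8.49 tiltfix [-0.   -0.02  0.06] q [  40.9   -3.1  -12.    79.2   -2.2 -130.6] 27.825
pan lip x,y -0.1275 0.3143 z 0.0837 F [-0.4  0.3 -1.7] 0.012710636957701416 27.825
(array([0., 0., 0.]), array([-0. , -0.2, -1.8]))
```

View pics/w14.png

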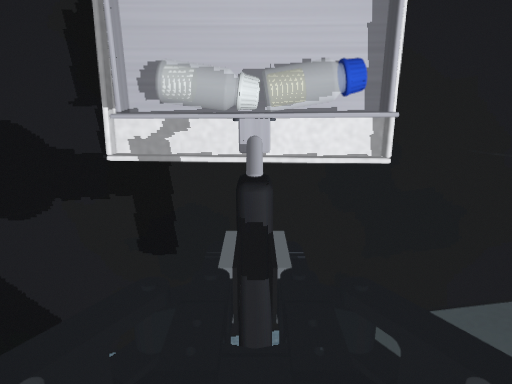

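View pics/top14.png

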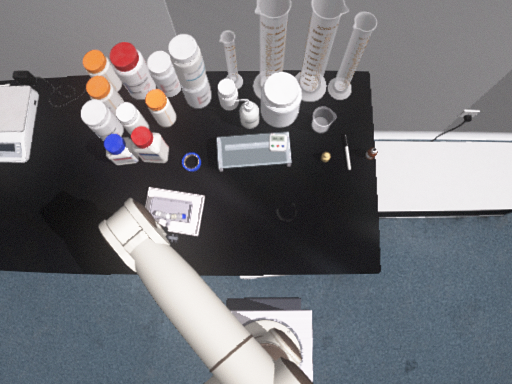

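Run:
```python
from h import *
T=pose()
p=cast('wrist',[[107,158],[391,160.5]],.015,T); a=np.radians(TY);Rm=np.array([[np.cos(a),np.sin(a)],[-np.sin(a),np.cos(a)]])
print(p,np.linalg.norm(p[0]-p[1]),((p-TR)[:,:2]@Rm.T).round(4))
```

```text
[[0.43802896 0.42274492 0.015     ]
 [0.40735127 0.22726616 0.015     ]] 0.19787133958495498 [[-0.0678  0.101 ]
 [-0.0689 -0.0968]]
```

Request:
{"method": "carry_out", "body": {
  "increments": [
    [0, 0, 0, 4, -0.3, -0.8, 0],
    [0, 0, 0, 8, -0.5, -1, 0],
    [0, 0, 0, 10, -0.5, 0, 0],
    [0, 0, 0, 10, -0.5, 0, 0],
    [0, 0, 0, 8, -0.5, 0, 0],
    [0, 0, 0, 6, -0.3, 0, 0],
    [0, 0, 0, 3, -0.2, 0, 0],
    [0, 0, -0.5, 1, 0, 0, 0],
    [0, 0, -0.5, 0, 0, 0, 0],
    [0, 0, -0.5, 0, 0, 0, 0],
    [0, 0, -0.5, 0, 0, 0, 0],
    [0, 0, -0.5, 0, 0, 0, 0]
  ]
}}

```text
time: 29.42
ee_pos: [0.3936, 0.3274, 0.0337]
tcp_rot: [93.3, 89.6, -5.2]
wrist_force: [0.4, -0.0, -1.6]
opening: 0.0126
```

Request:
{"method": "carry_out", "body": {
  "increments": [
    [0, 0, -0.4, 0, 0, 0, 0],
    [0, 0, 0, 0.5, 0, 0, 0],
    [0, 0, 0, 0.5, 0, 0, 0],
    [0, 0, 0, 0, 0, 0, 0]
  ]
}}

```text
time: 29.92
ee_pos: [0.3934, 0.3273, 0.0325]
tcp_rot: [116.2, 90.0, 17.8]
wrist_force: [-0.6, -0.8, -1.6]
opening: 0.0127
```

```bash
python3 st.py; python3 look.py 15
```

```text
tcp [0.3934 0.3273 0.0325] yaw -8.43 tiltfix [-0.   -0.01  2.97] q [ 3.980e+01  1.000e-01 -1.460e+01  7.530e+01 -0.000e+00 -1.318e+02] 29.925
pan lip x,y -0.1275 0.3163 z 0.0325 F [-0.6 -0.8 -1.6] 0.01265362066216292 29.925
```

View pics/w15.png

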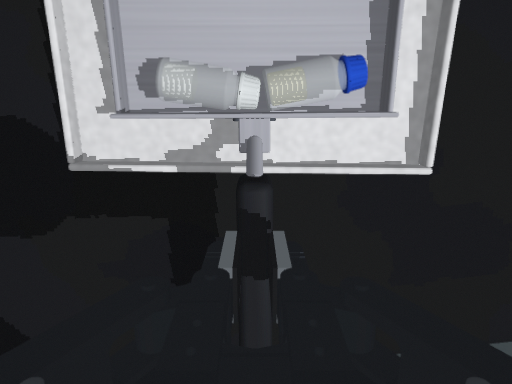

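Request:
{"method": "carry_out", "body": {
  "increments": [
    [0, 0, 0, 1, 0, 0, 0],
    [0, 0, 0, 1, 0, 0, 0],
    [0, 0, 0, 0.5, 0, 0, 0],
    [0, 0, 0, 0, 0, 0, 0]
  ]
}}

```text
time: 30.52
ee_pos: [0.3936, 0.3274, 0.0302]
tcp_rot: [120.9, 90.0, 22.4]
wrist_force: [0.2, 0.1, -1.1]
opening: 0.0129
```

Request:
{"method": "carry_out", "body": {
  "increments": [
    [0, 0, 0, 0.5, 0, 0, 0],
    [0, 0, 0, 0.5, 0, 0, 0],
    [0, 0, 0, 0, 0, 0, 0]
  ]
}}

```text
time: 30.9
ee_pos: [0.3936, 0.3276, 0.0295]
tcp_rot: [138.3, 89.9, 39.8]
wrist_force: [-2.8, -0.3, 5.1]
opening: 0.0123
```

Request:
{"method": "carry_out", "body": {
  "increments": [
    [0, 0, 0, 0, 0, 0, 14],
    [0, 0, 0, 0, 0, 0, 17],
    [0, 0, 0, 0, 0, 0, 20],
    [0, 0, 0, 0, 0, 0, 25],
    [0, 0, 0, 0, 0, 0, 35],
    [0, 0, 0, 0, 0, 0, 50],
    [0, 0, 0, 0, 0, 0, 50],
    [0, 0, 0, -5, 0, 0, 50],
    [0, 0, 0, -10, 0, 0, 50],
    [0, 0, 0, -25, 0, 0, 50],
    [0, 0, 0, -40, 0, 0, 50],
    [0, 0, 0, -40, 0, 0, 50]
  ],
  "squeeze": 20
}}

```text
time: 32.4
ee_pos: [0.3934, 0.3273, 0.1511]
tcp_rot: [130.5, 89.9, 32.0]
wrist_force: [-0.2, -0.3, 0.1]
opening: 0.043
```

```bash
python3 st.py; python3 look.py 16; python3 -c "
from h import *
im=vision.camera('scene')[:,:,::-1]; cv2.imwrite('pics/s16.png',cv2.resize(im[130:250,130:300],None,fx=4,fy=4))"
```

```text
tcp [0.3934 0.3273 0.1511] yaw -8.43 tiltfix [-0.   -0.05  2.95] q [  39.8   -1.1   -2.6   88.4   -0.  -131.8] 32.4
pan lip x,y -0.1275 0.3162 z 0.1511 F [-0.2 -0.3  0.1] 0.04297234196018764 32.4
```

View pics/w16.png

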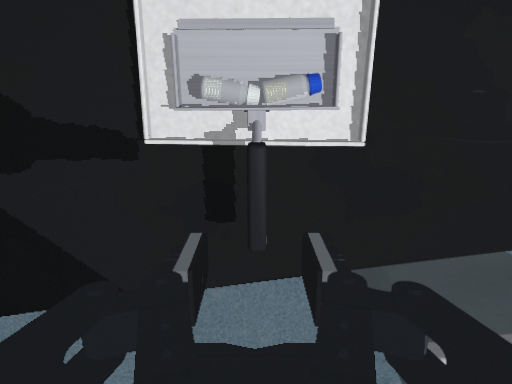

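View pics/s16.png

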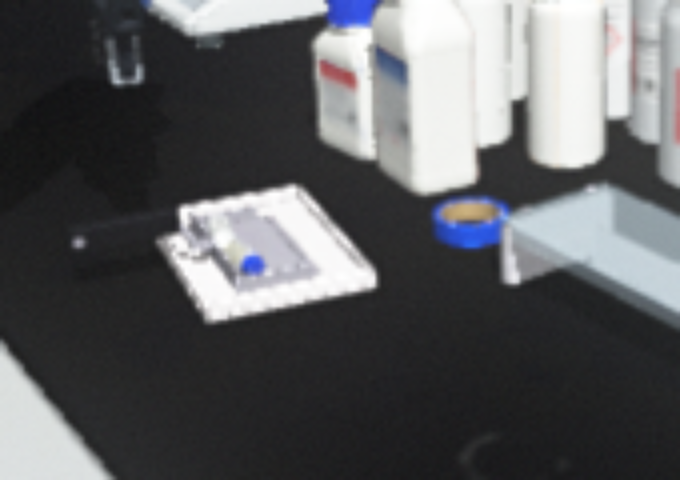

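Request:
{"method": "carry_out", "body": {
  "increments": [
    [0, 0, 0, 0, 0, 0, 50],
    [0, 0, 0, 0, 0, 0, 50],
    [0, 0, 0, 0, 0, 0, 50],
    [0, 0, 0, 0, 0, 0, 50],
    [0, 0, 0, 0, 0, 0, 50],
    [0, 0, 0, 0, 0, 0, 50]
  ]
}}

```text
time: 33.3
ee_pos: [0.3935, 0.3273, 0.1491]
tcp_rot: [118.2, 90.0, 19.7]
wrist_force: [0.3, 0.1, 0.0]
opening: 0.0426
```

```bash
python3 look.py 17
python3 - <<'E'
from h import *
T=pose()
a=np.radians(TY);Rm=np.array([[np.cos(a),np.sin(a)],[-np.sin(a),np.cos(a)]])
def rep(n,px,z):
    p=cast('wrist',px,z,T); print(n,np.linalg.norm(p[0]-p[1]).round(4),((p-TR)[:,:2]@Rm.T).round(4).tolist())
rep('front',[[178,19],[334,19]],.006); rep('back',[[174,107],[340,108]],.026); rep('handle',[[257,142],[258,250]],.060)
rep('traynear',[[146,142],[365,144]],.015)
rep('va',[[203,88],[261,95]],.0165);rep('vb',[[263,94],[322,82]],.0165)
a=cv2.imread('pics/w16.png').astype(int);b=cv2.imread('pics/w17.png').astype(int);print(np.abs(a-b)[60:115,180:340].mean(),np.abs(a-b)[60:115,180:340].max())
w=cv2.imread('pics/w17.png');cv2.imwrite('pics/w17z.png',cv2.resize(w[0:160,130:380],None,fx=3,fy=3,interpolation=cv2.INTER_CUBIC))
E
```

```text
pan lip x,y -0.1275 0.3163 z 0.1491 F [0.3 0.1 0. ] 0.042633232193690446 33.3
front 0.128 [[0.0307, 0.0634], [0.0312, -0.0645]]
back 0.1365 [[-0.0385, 0.0666], [-0.0388, -0.0699]]
handle 0.088 [[-0.0625, -0.0016], [-0.1504, -0.0029]]
traynear 0.1922 [[-0.0688, 0.0955], [-0.0698, -0.0968]]
va 0.0489 [[-0.0233, 0.0436], [-0.0287, -0.005]]
vb 0.05 [[-0.0279, -0.0067], [-0.0182, -0.0557]]
15.655037878787878 148
```

View pics/w17z.png

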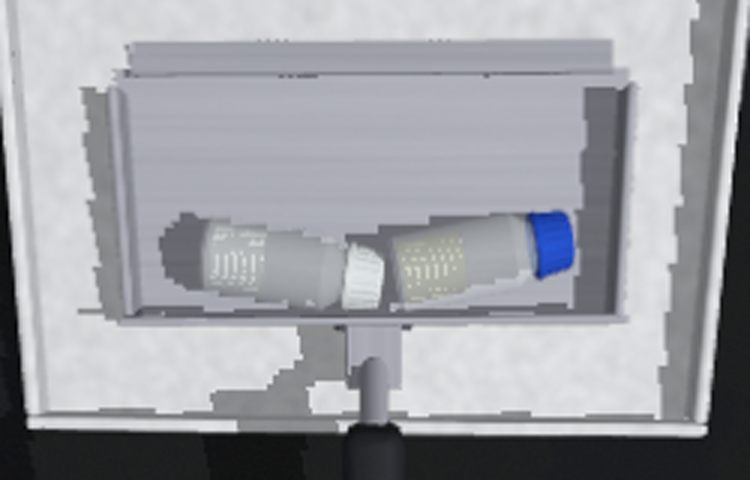

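Run:
```python
from h import *
a=vision.camera('wrist').astype(int);b=vision.camera('wrist').astype(int);c=vision.camera('wrist').astype(int)
print(np.abs(a-c)[20:115,180:340].mean(), sensors.get_obs()['qd'].round(2))
w=cv2.imread('pics/w17.png')[:,:,::-1].astype(int);print(np.abs(w-c)[20:115,180:340].mean())
t0=cv2.imread('pics/top0.png').astype(int);t=cv2.imread('pics/top17.png').astype(int)
for n,(x,y) in dict(timer=(278,143),pen=(348,152),tape=(192,161),brass=(326,157),drop=(373,154)).items(): print(n,np.abs(t0-t)[y-8:y+8,x-8:x+8].mean())
from workcell import job_done
print(job_done())
```

```text
0.2764473684210526 [-0.01 -0.01 -0.03 -0.01 -0.04  0.07]
0.3462938596491228
timer 1.6666666666666667
pen 3.0403645833333335
tape 3.6263020833333335
brass 3.1263020833333335
drop 2.3658854166666665
the job is handed in; nothing more can be done
None
```

I handed the job in at about 33.5 s of the 64 s allowed. The scoop is released in the tray with both vials lying in its pan; no verdict was reported.

I gripped the handle and slid the scoop under the lip along the bench to the stop plate. Both vials rolled in against the pan's back wall. I drew it out with the nose slightly up, carried it to the tray, levelled it, set it down at about 5 N, then let go and raised the gripper.

**What went wrong:** while turning towards the tray, the last joint reached its range limit. The tool ended about 56 mm to the side and tilted 2.4° off. I corrected the tilt and turned the scoop almost a full circle the other way in the air; both vials stayed in throughout.

**Last checks:**
- **Scoop in tray:** from the wrist picture, the pan centre is about 4 mm nearer the robot than the tray's centre and about 1 mm to the right of it. I judged it flat from the levelled tool, the set-down contact and the pictures, and did not measure its tilt once released.
- **Vials:** both lie near the back wall, about 20 mm behind the pan's middle and well behind the crest. They are slightly askew to each other.
- **At rest:** pictures taken across the last readings did not change, and the wrist force is near zero.
- **Bystanders:** comparing the top view before and after shows no visible movement of any of the five.
- **Disagreements:** tray and scoop positions from the two cameras differ by 2–4 mm, well inside the placing margins. One before/after picture comparison showed a large difference because the arm had settled 2 mm between the two shots. I repeated it with the arm still, and it came out clean.

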